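Shut and bolt the parts box

TASK

The red steel box of motor parts stands open: push its lid over and right down until it is fully shut, and only then push the small sliding bolt on the lid fully home through its keeper at the front of the box. Do it all with the fingertips and pick nothing up: the tools and things lying round the box stay where they are.

Things in the scene. Friction and masses are not known exactly. Their poses are not given: they have to be found in the camera images.
- armature_box: Red sheet-steel box, 150 (x) x 260 (y) mm, walls 85 mm high, 2 mm thick, fixed. Origin: centre of its underside. Its front (with the bolt's keeper) faces its own -x; x points to the hinge at the back, y to the left seen from the front, z up. The keeper, a 26 mm wide wire staple at x = -88, y = -70 mm, stands 106 mm high.
- lid_hinge (a point): Middle of the lid's hinge axis, on the box's rear rim: 82, 0, 86 mm in the box's frame. The axis runs along the box's y.
- armature_box_lid (a joint): Lid angle in rad: 0 shut, 1.6 fully open (upright). Red sheet, 158 mm from hinge to front edge, 266 mm wide, outer face 2 mm beyond the hinge axis, flat but for the bolt. Friction of 0.45 N m keeps it where it is left; pushed from behind, then above, near its free edge it turns forward and down at 4 to 6 N.
- lid_bolt (a joint): Travel of the bolt in m: 0 drawn back, 0.030 fully home; it slides along the lid toward the front edge (the box's -x when the lid is shut) against 2 N of friction and stays where it is left.
- bolt_knob (a point): Top of the bolt's black knob (stem 12 mm, head 18 mm across), which stands 34 mm out of the lid's face and moves with the bolt. Lid shut, bolt back: at -28, -70, 122 mm in the box's frame. Guide loops 13 mm high, 16 mm wide stand 34 mm ahead of and 16 mm behind the stem, on a plate 34 mm wide, 2 mm thick; the rest of the lid is bare.
- screwdriver: red-handled screwdriver, 180 mm long, lying loose on the bench near the box; not part of the job. Origin: under its middle.
- pliers: red-handled pliers, 170 mm long, lying loose on the bench near the box; not part of the job. Origin: under its middle.
- chuck_key: steel chuck key (a T-shaped key), 82 mm long, lying loose on the bench near the box; not part of the job. Origin: under its middle.
- battery_pack: black tool battery, 62 x 78 x 49 mm, lying loose on the bench near the box; not part of the job. Origin: under its middle.
- tape_black: roll of black tape, 68 mm across, 19 mm high, lying loose on the bench near the box; not part of the job. Origin: under its middle.

How it is judged:
By the outcome, as a careful person would: the job done as asked, in the order asked, and still so for the second after the job is handed in, with the robot touching nothing.
It also fails if it takes over 42 s, if anything falls off the work surface, if the arm or the gripper's body presses on something with over 40 N, if the wrist force passes 120 N, or if a joint passes its speed limit or range.

ROBOT

A 7-joint arm with a two-finger parallel gripper is mounted at the origin on a cart in front of the work surface, level with it; the furniture and walls round the work are solid. World frame = base frame: x ahead of the robot, y to its left, z up, the work surface at z = 0. Lengths are in m, angles in rad, forces in N, time in s.
With the tool pointing down it reaches from about 0.4 to 0.85 m from the base axis. Payload 4.5 kg.
Tool frame: the origin (TCP) lies midway between the tips of the shut fingers; the grasp point (between the pads) lies manip.hold_point_z behind it (manip.hold_point_z is the distance from the TCP to the grasp point, in m); z points along the fingers, y is the line along which they close (so a half turn about z gives the same grasp; the last joint's range is limited). The gripper opens to 85 mm and grips with 20 to 120 N. Pads are 22 mm wide; open, the fingers measure 114 mm over their backs; the gripper's body (76 mm by 85 mm) begins 54 mm behind the grasp point. The pads swing forward as they close: fully open they stand 13 mm farther back than shut.
Start: joints at [1.192, 0.689, -0.195, 1.565, 0.157, 0.902, -0.215], TCP at [0.251, -0.573, 0.201] pointing down, gripper open.
Joint ranges: [-3.01, 3.01], [-0.46, 2.08], [-1.47, 1.51], [0.13, 2.56], [-1, 4.14], [0.04, 2.09], [-2.66, 2.66]. Speed limits (rad/s): [2.57, 2.57, 3.14, 3.14, 3.14, 3.14, 3.14].

INTERFACE

Orientations are given as a rotation vector (axis times angle).
In Python, from station import manip gives the robot as it stands.
- The arm moves only by the tool jog_arm, never from a script. Its argument "rows" is a list of rows, each a list of 3 entries, a list of its own where there are three numbers: the turn, a rotation vector about the tool's x, y, z normalised to -1 to 1, where 1 is 180 degrees, then the shift along the tool's x, y, z normalised to -1 to 1, where 1 is 0.4 m, then the finger opening in mm, from 0 to 85.4. In form: [[[ax, ay, az], [tx, ty, tz], jaw], ...]. A call has exactly 10 rows; each row is the pose to reach, as a shift and turn from the pose commanded when the call began, along the tool's axes at that moment, turning the shorter way round; what a row does not reach only later rows make up. A row lasts 1/8 s, in which the tool goes at most 62.5 mm and 10.7 degrees, less where a joint would pass 70% of its speed; a pose out of reach is approached as far as the arm can. A call with a number of a shift or a turn outside -1 to 1 is refused whole. A call with a gripper value outside its range is refused whole. The fingers move at their own pace and stop on an object; "newtons" is the grip in N (left out, the last holds). Time passes only in rows, so rows that repeat a pose let the fingers close, or fill a call up. It gives the time, the measured TCP pose, the force, the opening and the grip force at its end, in the units of the state.
- manip.sense(): the state, without advancing time (a new reading comes with each control period).
- manip.read_camera(name): name is "scene" or "side" or "wrist"; returns the picture (480x640x3 uint8, red, green, blue); there is no depth.
- manip.camera_model(name): a dict with "fx", "fy", "cx", "cy" (pixels), "R" (3x3) and "t" (3): a world point X has camera coordinates R X + t; the wrist camera has in their place "mount" (4x4, takes a point from camera to tool coordinates, whose origin is the TCP and whose axes are the flange's). Camera axes: x right, y down, z forward; pixel columns grow to the right and rows downward; lengths in m; the calibration is good to about 2 mm. A picture is of the moment at which its call begins: read the wrist's pose just before it. camera_model takes no time and is no camera call.
- manip.close_job(): hands the job in; it is judged then, once.
The state is a dict: "clock": time; "joint_pos": joint angles; "joint_vel": joint speeds; "joint_efforts": joint torques, N m; "eef_pos": TCP position; "ee_rot": TCP orientation; "wrist_force": force on the tool from outside, world axes, zero at the start; "ft_torque": the same for the moment, N m; "finger_gap": opening from 0.0 (shut) to 1.0 (fully open); "grip_force": force on a finger pad.
Only numpy, scipy, OpenCV 4.12 (cv2) and the standard library are available. Lean on these libraries where they do the work, as an engineer would, in place of code of your own. Each camera call takes 0.05 s, during which the arm holds its last target. There are 200 camera calls.

## Working session

There is one attempt and no reset: what is moved stays moved. The work goes in short steps, Python scripts to look and compute and a tool call to move; the robot and the scene stay as the last step left them, time stands still between calls to the robot, and variables do not carry over. Pictures are saved under pics/ and viewed, at most 10 in all, crops included, and the job is handed in when it is done.

Besides the shell and the picture viewer there is one more tool, called after "Request:" as a command line: name --argument value ..., lists and objects as JSON in quotes. jog_arm: Moves the arm, as the interface text tells. Its arguments: {"type":"object","properties":{"rows":{"type":"array"},"newtons":{"type":"number"}},"required":["rows"]}

```bash
mkdir -p pics; ls; python3 - <<'E'
from station import manip
import cv2
s=manip.sense(); print({k:s[k] for k in('clock','eef_pos','ee_rot','wrist_force','finger_gap')}, manip.hold_point_z)
for n in('scene','side'):
    cv2.imwrite(f'pics/{n}0.png',manip.read_camera(n)[:,:,::-1]); print(n,manip.camera_model(n))
print(manip.camera_model('wrist'))
E
```

```text
pics
{'clock': 0.0, 'eef_pos': array([ 0.2503854 , -0.57188028,  0.19977484]), 'ee_rot': array([-3.07314755e+00, -6.43633030e-01,  8.55670322e-04]), 'wrist_force': array([-0.71152394,  0.26709021, -0.31541099]), 'finger_gap': 0.9957899600007697} 0.0187
scene {'fx': 434.9396102840264, 'fy': 434.9396102840264, 'cx': 320.52460561131676, 'cy': 245.86145677581084, 'R': array([[ 0.78267208, -0.62231371,  0.01224954],
       [-0.24125054, -0.32144037, -0.91568241],
       [ 0.57377922,  0.71372385, -0.40171592]]), 't': array([-0.34584167,  0.24285302,  0.78142036])}
side {'fx': 466.6439900758826, 'fy': 466.6439900758826, 'cx': 318.26245875194456, 'cy': 242.24163681855978, 'R': array([[-0.7550615 , -0.65560102,  0.00833204],
       [-0.54091138,  0.61569004, -0.57301017],
       [ 0.3705361 , -0.43716481, -0.8195059 ]]), 't': array([0.42702666, 0.31726858, 0.98846807])}
{'fx': 367.2667705946029, 'fy': 367.2667705946029, 'cx': 325.22102402415794, 'cy': 242.27538782937089, 'mount': array([[-3.74026293e-04, -9.54962485e-01, -2.96726327e-01,
         7.52885646e-02],
       [ 9.99999809e-01, -5.03410892e-04,  3.59632042e-04,
         3.27890052e-04],
       [-4.92810374e-04, -2.96726136e-01,  9.54962490e-01,
        -1.73433363e-01],
       [ 0.00000000e+00,  0.00000000e+00,  0.00000000e+00,
         1.00000000e+00]])}
```

View pics/scene0.png

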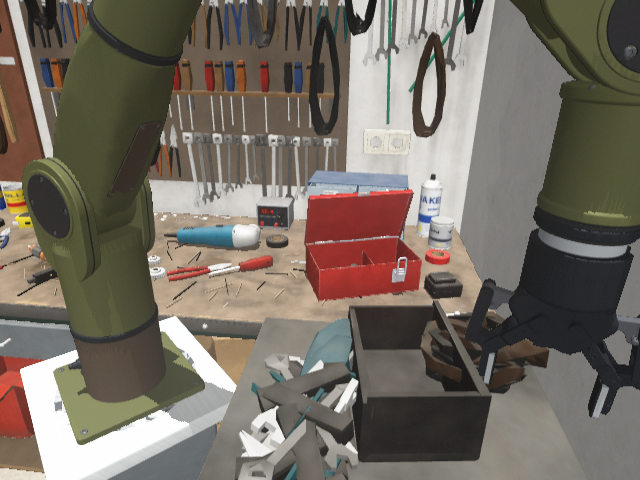

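View pics/side0.png

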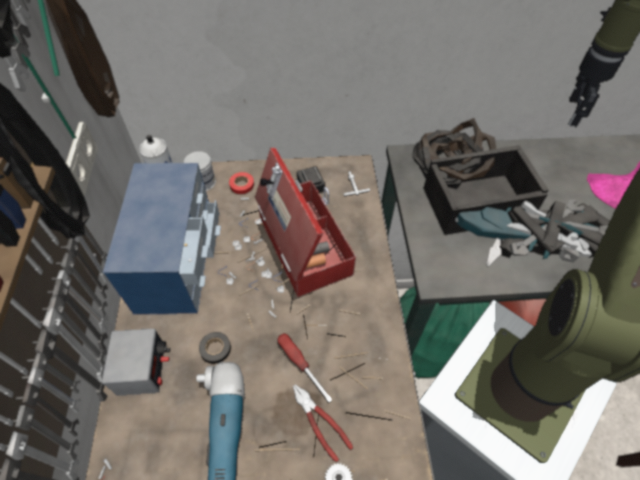

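The scene view shows the open red box: front base about (318,299)–(420,290), lid top edge (308,194)–(412,190), keeper at (400,268). In the side view the lid's top edge runs (273,150)–(318,250), with the knob behind the lid near (277,178). I'll enlarge both to mark the corners.

```bash
python3 - <<'E'
import cv2,numpy as np
a=cv2.imread('pics/scene0.png')[180:310,295:435]; b=cv2.imread('pics/side0.png')[140:300,240:370]
a=cv2.resize(a,None,fx=2.8,fy=2.8,interpolation=cv2.INTER_CUBIC); b=cv2.resize(b,None,fx=3,fy=3,interpolation=cv2.INTER_CUBIC)
def tick(im,x0,y0,f):
    for k in range(0,200,20):
        for v,h in((k,0),(0,k)):
            if int(v*f)<im.shape[1] and int(h*f)<im.shape[0]: 
                if h==0: cv2.line(im,(int(v*f),0),(int(v*f),8),(0,255,0),1);cv2.putText(im,str(x0+v),(int(v*f),20),0,.35,(0,255,0),1)
                if v==0: cv2.line(im,(0,int(h*f)),(8,int(h*f)),(0,255,0),1);cv2.putText(im,str(y0+h),(8,int(h*f)+4),0,.35,(0,255,0),1)
tick(a,295,180,2.8);tick(b,240,140,3)
H=max(a.shape[0],b.shape[0]);o=np.zeros((H,a.shape[1]+b.shape[1],3),np.uint8);o[:a.shape[0],:a.shape[1]]=a;o[:b.shape[0],a.shape[1]:]=b
cv2.imwrite('pics/c1.png',o);print(o.shape)
E
```

```text
(480, 782, 3)
```

View pics/c1.png

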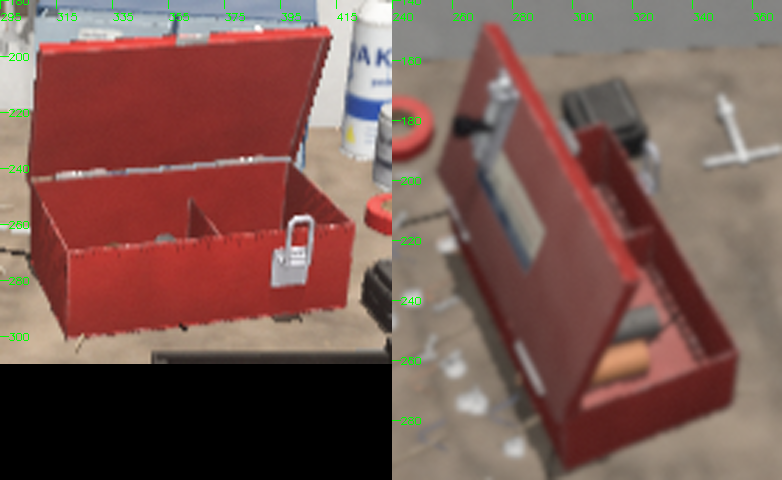

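The crop shows clear corners. In the scene view, the front rim runs (319.3,270)–(421.1,259.6) and the lid top runs (309.3,197.1)–(412.5,191.4). In the side view, the front-left rim is at (355,257.7), the lid top corners are at (321,235) and (272.7,148.3), and the knob is at about (262,182). Next I'll triangulate and fit the pose.

```bash
cat > h.py <<'E'
import numpy as np
from station import manip
C={n:manip.camera_model(n) for n in('scene','side')}
def ray(n,uv):
    c=C[n];R=np.array(c['R']);o=-R.T@c['t'];d=R.T@[(uv[0]-c['cx'])/c['fx'],(uv[1]-c['cy'])/c['fy'],1];return o,d/np.linalg.norm(d)
def onz(n,uv,z): o,d=ray(n,uv);return o+d*(z-o[2])/d[2]
def tri(a,b):
    A=np.zeros((3,3));y=np.zeros(3)
    for n,uv in(('scene',a),('side',b)):
        o,d=ray(n,uv);P=np.eye(3)-np.outer(d,d);A+=P;y+=P@o
    return np.linalg.solve(A,y)
def proj(n,X):
    c=C[n];p=np.array(c['R'])@X+c['t'];return np.array([c['fx']*p[0]/p[2]+c['cx'],c['fy']*p[1]/p[2]+c['cy']])
E
python3 - <<'E'
from h import *
from scipy.optimize import least_squares
np.set_printoptions(precision=4,suppress=True)
print('FLrim',tri((319.3,270),(355,257.7)),'FRrim',tri((421.1,259.6),(311,181.7)))
print('lidL',tri((309.3,197.1),(321,235)),'lidR',tri((412.5,191.4),(272.7,148.3)),'FLbot',tri((319.3,300.7),(353.3,273.3)))
def box(p,q):
    c,s=np.cos(p[2]),np.sin(p[2]);return np.array([p[0]+c*q[0]-s*q[1],p[1]+s*q[0]+c*q[1],q[2]])
def lid(a,r,y,n): # r from hinge, n out of face
    return (.082-r*np.cos(a)+n*np.sin(a), y, .086+r*np.sin(a)+n*np.cos(a))
obs=[('scene',(319.3,270),(-.075,.13,.085)),('scene',(421.1,259.6),(-.075,-.13,.085)),('scene',(319.3,300.7),(-.075,.13,0)),('scene',(419.3,288.9),(-.075,-.13,0)),
('side',(355,257.7),(-.075,.13,.085)),('side',(353.3,273.3),(-.075,.13,0)),('side',(298.3,296.7),(.075,.13,0)),('side',(311,181.7),(-.075,-.13,.085)),
('scene',(309.3,197.1),('L',.158,.133,0)),('scene',(412.5,191.4),('L',.158,-.133,0)),('side',(321,235),('L',.158,.133,0)),('side',(272.7,148.3),('L',.158,-.133,0)),('side',(263,182),('L',.110,-.07,.034))]
def f(p,w=0): return np.concatenate([proj(n,box(p,lid(p[3],*q[1:]) if q[0]=='L' else q))-uv for n,uv,q in obs])
r=least_squares(f,[.6,-.2,0,1.5],loss='soft_l1');p=r.x;print(p,'\n',f(p).reshape(-1,2))
for nm,q in(('hinge',(.082,0,.086)),('knobshut',(-.028,-.07,.122)),('keeper',(-.088,-.07,.106)),('lidtop',lid(p[3],.158,0,0)),('knobnow',lid(p[3],.11,-.07,.036))): print(nm,box(p,q))
for nm,uv in (('battery',(443,293)),('driver',(0,0))): print(nm,onz('scene',uv,0))
E
```

```text
FLrim [0.4449 0.0104 0.0829] FRrim [ 0.6769 -0.0983  0.0844]
lidL [0.4787 0.0952 0.2312] lidR [ 0.7209 -0.0164  0.231 ] FLbot [0.4451 0.0061 0.0037]
[0.5929 0.0223 1.1402 1.1554] 
 [[-0.0302 -0.2564]
 [ 1.2581 -0.1845]
 [-0.4237  0.7532]
 [-0.5147  0.8703]
 [ 1.0341 -0.8328]
 [ 0.1569  2.4593]
 [-0.9926  1.1489]
 [-0.3756 -1.237 ]
 [ 0.1303  0.5485]
 [ 0.5166 -0.1463]
 [-0.2995 -0.8415]
 [ 0.0151  0.3966]
 [-0.1219  0.904 ]]
hinge [0.6272 0.0968 0.086 ]
knobshut [ 0.6449 -0.0324  0.122 ]
keeper [ 0.6198 -0.0869  0.106 ]
lidtop [0.6005 0.0389 0.2306]
knobnow [0.686  0.0572 0.2012]
battery [ 0.7153 -0.1477  0.    ]
driver [-0.7936 -7.5432  0.    ]
```

```bash
cat >> h.py <<'E'
from scipy.spatial.transform import Rotation as Ro
np.set_printoptions(precision=4,suppress=True)
P=np.array([.5929,.0223,1.1402,1.1554])
def box(q,p=P):
    c,s=np.cos(p[2]),np.sin(p[2]);return np.array([p[0]+c*q[0]-s*q[1],p[1]+s*q[0]+c*q[1],q[2]])
def inv(X,p=P):
    c,s=np.cos(p[2]),np.sin(p[2]);d=np.array(X)-[p[0],p[1],0];return np.array([c*d[0]+s*d[1],-s*d[0]+c*d[1],d[2]])
def lid(a,r,y,n): return (.082-r*np.cos(a)+n*np.sin(a), y, .086+r*np.sin(a)+n*np.cos(a))
c,s=np.cos(P[2]),np.sin(P[2]);RT=np.array([[c,s,0],[s,-c,0],[0,0,-1]])  # tool x = box x, tool y = box -y, down
def rel(q): # box-frame target -> normalised turn, shift from present pose
    S=manip.sense();R=Ro.from_rotvec(S['ee_rot']).as_matrix()
    return Ro.from_matrix(R.T@RT).as_rotvec()/np.pi, R.T@(box(q)-S['eef_pos'])/.4
def st():
    S=manip.sense();print('t',round(S['clock'],2),'tcp box',inv(S['eef_pos']),'F box',inv(S['wrist_force'],(0,0,P[2])),'j',S['joint_pos'])
E
python3 - <<'E'
from h import *
print('blue box corner',tri((408,176),(197,165)),inv(tri((408,176),(197,165))))
st()
for q in((-.25,.03,.36),(.06,.03,.34),(.07,.03,.245)): print(q,box(q),*rel(q))
for a in(1.155,.9,.6,.3,0): print(a,np.array(lid(a,.14,.03,.002))+[.011,0,0])
E
```

```text
blue box corner [0.8415 0.1147 0.2146] [ 0.1878 -0.1873  0.2146]
t 0.1 tcp box [-0.6829  0.0632  0.1998] F box [ 0.5273  0.7933 -1.3478] j [ 1.1918  0.6899 -0.1945  1.5663  0.1573  0.9025 -0.2151]
(-0.25, 0.03, 0.36) [ 0.4613 -0.1924  0.36  ] [-0.0005 -0.0002 -0.2315] [ 0.8635 -0.6584 -0.3994]
(0.06, 0.03, 0.34) [0.5907 0.0893 0.34  ] [-0.0005 -0.0002 -0.2315] [ 1.4424 -1.1735 -0.3486]
(0.07, 0.03, 0.245) [0.5949 0.0984 0.245 ] [-0.0005 -0.0002 -0.2315] [ 1.4611 -1.1898 -0.111 ]
1.155 [0.0383 0.03   0.2149]
0.9 [0.0075 0.03   0.1969]
0.6 [-0.0214  0.03    0.1667]
0.3 [-0.0402  0.03    0.1293]
0 [-0.047  0.03   0.088]
```

Request:
jog_arm --rows '[[[0,0,0],[0.05,-0.04,-0.15],0],[[0,0,-0.05],[0.15,-0.1,-0.3],0],[[0,0,-0.1],[0.26,-0.2,-0.39],0],[[0,0,-0.15],[0.38,-0.29,-0.4],0],[[0,0,-0.2],[0.5,-0.38,-0.4],0],[[0,0,-0.231],[0.62,-0.47,-0.4],0],[[0,0,-0.231],[0.74,-0.56,-0.4],0],[[0,0,-0.231],[0.86,-0.66,-0.4],0],[[0,0,-0.231],[0.86,-0.66,-0.4],0],[[0,0,-0.231],[0.86,-0.66,-0.4],0]]'

```text
clock: 1.35
eef_pos: [0.4597, -0.1925, 0.3603]
ee_rot: [-2.645, -1.695, 0.001]
wrist_force: [-0.4, -0.8, 0.3]
finger_gap: -0.0
grip_force: 0.0
```

```bash
python3 - <<'E'
from h import *
st()
for q in((.08,.03,.34),(.08,.03,.23),(.04,.03,.215)): print(q,*rel(q))
E
```

```text
t 1.35 tcp box [-0.2507  0.0314  0.3603] F box [-0.9263  0.0558  0.2902] j [ 0.6374  0.3697 -0.4921  1.6766  0.1892  1.1436 -0.3363]
(0.08, 0.03, 0.34) [-0.0002  0.0002 -0.0001] [0.8269 0.0033 0.0502]
(0.08, 0.03, 0.23) [-0.0002  0.0002 -0.0001] [0.8271 0.0035 0.3252]
(0.04, 0.03, 0.215) [-0.0002  0.0002 -0.0001] [0.7271 0.0035 0.3628]
```

Request:
jog_arm --rows '[[[0,0,0],[0.14,0,0.01],0],[[0,0,0],[0.28,0,0.03],0],[[0,0,0],[0.42,0,0.04],0],[[0,0,0],[0.56,0,0.05],0],[[0,0,0],[0.7,0,0.05],0],[[0,0,0],[0.82,0,0.05],0],[[0,0,0],[0.83,0,0.15],0],[[0,0,0],[0.83,0,0.27],0],[[0,0,0],[0.82,0,0.36],0],[[0,0,0],[0.79,0,0.36],0]]'

```text
clock: 2.6
eef_pos: [0.5905, 0.0908, 0.2136]
ee_rot: [-2.647, -1.69, 0.011]
wrist_force: [-0.4, 0.3, 0.3]
finger_gap: 0.003
grip_force: 0.0
```

```bash
python3 - <<'E'
from h import *
st()
S=manip.sense();b=inv(S['eef_pos'])
for a in(1.1,.9,.7,.5,.3,.2):
    q=np.array(lid(a,.14,.03,.002))+[.011,0,0]; print(a,q,rel(q)[1])
E
```

```text
t 2.6 tcp box [0.0613 0.0308 0.2136] F box [0.1495 0.4839 0.2578] j [ 0.0327  0.6675 -0.4648  1.6209  0.3504  0.9443 -0.9901]
1.1 [0.0313 0.03   0.2117] [-0.0749  0.0024  0.0053]
0.9 [0.0075 0.03   0.1969] [-0.1341  0.0028  0.0426]
0.7 [-0.0128  0.03    0.1777] [-0.1846  0.0032  0.0908]
0.5 [-0.0289  0.03    0.1549] [-0.2246  0.0036  0.1481]
0.3 [-0.0402  0.03    0.1293] [-0.2524  0.004   0.2123]
0.2 [-0.0438  0.03    0.1158] [-0.2613  0.0042  0.2461]
```

Request:
jog_arm --rows '[[[0,0,0],[-0.04,0,0],0],[[0,0,0],[-0.075,0,0.005],0],[[0,0,0],[-0.095,0,0.016],0],[[0,0,0],[-0.115,0,0.03],0],[[0,0,0],[-0.135,0,0.043],0],[[0,0,0],[-0.15,0,0.057],0],[[0,0,0],[-0.167,0,0.073],0],[[0,0,0],[-0.185,0,0.091],0],[[0,0,0],[-0.205,0,0.118],0],[[0,0,0],[-0.225,0,0.148],0]]'

```text
clock: 3.85
eef_pos: [0.5546, 0.0096, 0.1581]
ee_rot: [2.645, 1.688, -0.001]
wrist_force: [0.4, -0.6, 2.0]
finger_gap: -0.002
grip_force: 0.7
```

```bash
python3 - <<'E'
from h import *
import cv2
st()
for a in(.4,.3,.2,.1,0):
    q=np.array(lid(a,.14,.03,.002))+[.011,0,0]; print(a,q,rel(q)[1])
cv2.imwrite('pics/side1.png',cv2.resize(manip.read_camera('side')[100:340,180:500,::-1],None,fx=2,fy=2))
E
```

```text
t 3.85 tcp box [-0.0275  0.0295  0.1581] F box [-0.3897 -0.6221  1.9793] j [ 0.1592  0.6791 -0.4383  1.8185  0.414   0.7349 -0.9402]
0.4 [-0.0352  0.03    0.1424] [-0.0191 -0.0013  0.0393]
0.3 [-0.0402  0.03    0.1293] [-0.0315 -0.0013  0.072 ]
0.2 [-0.0438  0.03    0.1158] [-0.0405 -0.0013  0.1058]
0.1 [-0.0461  0.03    0.102 ] [-0.0462 -0.0014  0.1403]
0 [-0.047  0.03   0.088] [-0.0483 -0.0015  0.1753]
```

View pics/side1.png

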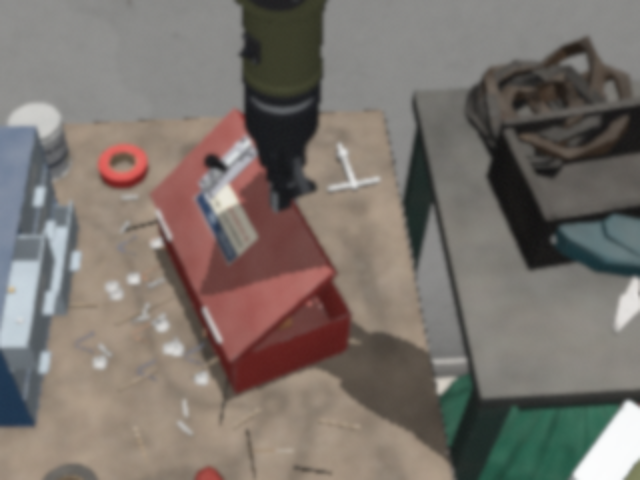

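The lid has turned to about 30° and is following the fingertip at its front edge; the bolt plate and knob (about (215,165) in the crop) are clear of the gripper.

Request:
jog_arm --rows '[[[0,0,0],[-0.01,0,0.02],0],[[0,0,0],[-0.019,0,0.04],0],[[0,0,0],[-0.026,0,0.058],0],[[0,0,0],[-0.032,0,0.075],0],[[0,0,0],[-0.037,0,0.092],0],[[0,0,0],[-0.041,0,0.108],0],[[0,0,0],[-0.044,0,0.125],0],[[0,0,0],[-0.046,0,0.142],0],[[0,0,0],[-0.048,0,0.16],0],[[0,0,0],[-0.048,0,0.175],0]]'

```text
clock: 5.15
eef_pos: [0.5465, -0.005, 0.0869]
ee_rot: [2.646, 1.693, -0.0]
wrist_force: [-1.0, 0.9, 1.1]
finger_gap: -0.003
grip_force: 0.4
```

```bash
python3 -c "
from h import *
st()"
```

```text
t 5.15 tcp box [-0.0442  0.0308  0.0869] F box [0.3515 1.2856 1.1436] j [ 0.145   0.7742 -0.3703  1.897   0.4953  0.5618 -0.987 ]
```

Request:
jog_arm --rows '[[[0,0,0],[0,0,0.002],0],[[0,0,0],[0,0,0.004],0],[[0,0,0],[0,0,0.006],0],[[0,0,0],[0,0,0.008],0],[[0,0,0],[0,0,0.01],0],[[0,0,0],[0,0,0.011],0],[[0,0,0],[0,0,0.012],0],[[0,0,0],[0,0,0.012],0],[[0,0,0],[0,0,0.012],0],[[0,0,0],[0,0,0.012],0]]'

```text
clock: 6.4
eef_pos: [0.5467, -0.0048, 0.0826]
ee_rot: [2.646, 1.693, 0.0]
wrist_force: [0.6, 0.4, -0.4]
finger_gap: -0.001
grip_force: 0.0
```

```bash
python3 -c "
from h import *
st()"
```

```text
t 6.4 tcp box [-0.0439  0.0307  0.0826] F box [ 0.6022 -0.3376 -0.415 ] j [ 0.1417  0.7808 -0.3653  1.8994  0.5     0.5518 -0.9912]
```

```bash
python3 - <<'E'
from h import *
import cv2
a=cv2.resize(manip.read_camera('scene')[190:310,290:440,::-1],None,fx=2.6,fy=2.6,interpolation=2)
b=cv2.resize(manip.read_camera('side')[140:310,220:370,::-1],None,fx=2.6,fy=2.6,interpolation=2)
o=np.zeros((b.shape[0],a.shape[1]+b.shape[1],3),np.uint8);o[:a.shape[0],:a.shape[1]]=a;o[:,a.shape[1]:]=b
cv2.imwrite('pics/c2.png',o)
E
```

```text
(no output)
```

View pics/c2.png

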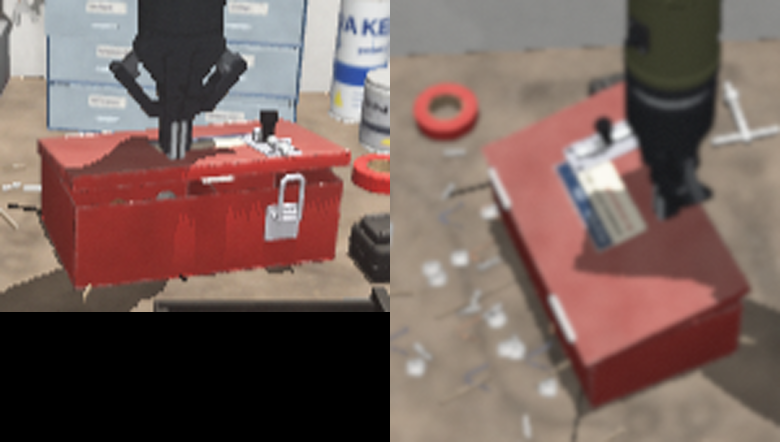

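The scene crop shows the lid nearly down, with a dark gap still visible under its lip on the left (about crop (130,195)). The fingers stand on the lid at (175,155). I'll check the corner heights.

```bash
python3 - <<'E'
from h import *
for a in(0,.05,.1,.15,.2):
    print(a,[proj('scene',box(lid(a,.158,y,.002))) for y in(.133,-.133)],proj('side',box(lid(a,.158,.133,.002))),proj('scene',box(lid(a,.11,-.07,.036))))
print(proj('scene',manip.sense()['eef_pos']))
E
```

```text
0 [array([318.1066, 268.9001]), array([423.7815, 258.3684])] [357.1124 257.0175] [393.254  240.2111]
0.05 [array([318.1107, 265.7786]), array([424.0748, 255.393 ])] [357.2606 255.1769] [393.1262 237.889 ]
0.1 [array([318.0746, 262.5755]), array([424.2956, 252.3447])] [357.2556 253.3784] [392.9528 235.563 ]
0.15 [array([317.9982, 259.3015]), array([424.4426, 249.2338])] [357.0945 251.627 ] [392.7345 233.2408]
0.2 [array([317.8814, 255.9681]), array([424.5149, 246.0709])] [356.7748 249.9278] [392.4718 230.93  ]
[355.86   261.0282]
```

```bash
python3 - <<'E'
from h import *
S=manip.sense();print(S['eef_pos'],proj('side',S['eef_pos']),proj('scene',S['eef_pos']),S['wrist_force'],S['finger_gap'],S['joint_efforts'])
t=tri((357,250.4),(325.8,222.7));print(t,inv(t),proj('side',t),proj('scene',t))
E
```

```text
[ 0.5466 -0.0048  0.0826] [325.7763 230.3486] [355.86   261.0282] [ 0.7958 -0.4731 -0.2422] 0.001458436844047026 [  0.0227 -50.8281  -3.5343  -9.41     0.0096   0.0139  -0.0001]
[ 0.548  -0.0056  0.1109] [-0.0441  0.0292  0.1109] [325.809 222.727] [357.0227 250.3837]
```

Request:
jog_arm --rows '[[[0,0,0],[0,0,-0.02],0],[[0,0,0],[0,0,-0.04],0],[[0,0,0],[0,0,-0.06],0],[[0,0,0],[0,0,-0.09],0],[[0,0,0],[0,0,-0.12],0],[[0,0,0],[0,0,-0.15],0],[[0,0,0],[0,0,-0.18],0],[[0,0,0],[0,0,-0.2],0],[[0,0,0],[0,0,-0.2],0],[[0,0,0],[0,0,-0.2],0]]'

```text
clock: 7.75
eef_pos: [0.5463, -0.005, 0.1623]
ee_rot: [-2.646, -1.693, 0.001]
wrist_force: [-0.4, -0.5, 1.0]
finger_gap: -0.003
grip_force: 0.0
```

```bash
python3 - <<'E'
from h import *
import cv2
st();print(proj('scene',manip.sense()['eef_pos']))
a=cv2.resize(manip.read_camera('scene')[190:310,290:440,::-1],None,fx=2.6,fy=2.6,interpolation=2)
b=cv2.resize(manip.read_camera('wrist')[:,:,::-1],(390,292))
o=np.zeros((312,780,3),np.uint8);o[:,:390]=a;o[:292,390:]=b
cv2.imwrite('pics/c3.png',o)
E
```

```text
t 7.75 tcp box [-0.0443  0.031   0.1623] F box [-0.5742  0.139   0.9828] j [ 0.1951  0.6656 -0.4491  1.8367  0.4123  0.7333 -0.9139]
[357.3233 230.6287]
```

View pics/c3.png

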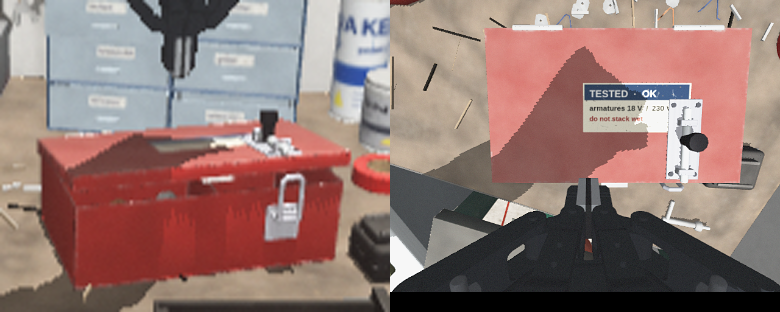

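The lid is still about 0.15 rad open. Both before and after the lift, the visible fingertip sits about 26 mm above the reported TCP (tip at (359,220), TCP projects to (357,231)). Contact therefore happens about 26 mm above the TCP, and I have to go lower by that amount.

Request:
jog_arm --rows '[[[0,0,0],[0,0,0.06],0],[[0,0,0],[0,0,0.12],0],[[0,0,0],[0,0,0.17],0],[[0,0,0],[0,0,0.19],0],[[0,0,0],[0,0,0.2],0],[[0,0,0],[0,0,0.21],0],[[0,0,0],[0,0,0.22],0],[[0,0,0],[0,0,0.23],0],[[0,0,0],[0,0,0.238],0],[[0,0,0],[0,0,0.245],0]]'

```text
clock: 9.1
eef_pos: [0.5467, -0.005, 0.0644]
ee_rot: [2.646, 1.693, 0.0]
wrist_force: [0.3, -0.9, 0.5]
finger_gap: 0.002
grip_force: 0.3
```

Request:
jog_arm --rows '[[[0,0,0],[0,0,0.002],0],[[0,0,0],[0,0,0.003],0],[[0,0,0],[0,0,0.004],0],[[0,0,0],[0,0,0.005],0],[[0,0,0],[0,0,0.006],0],[[0,0,0],[0,0,0.007],0],[[0,0,0],[0,0,0.008],0],[[0,0,0],[0,0,0.009],0],[[0,0,0],[0,0,0.01],0],[[0,0,0],[0,0,0.01],0]]'

```text
clock: 10.35
eef_pos: [0.5466, -0.0048, 0.0606]
ee_rot: [-2.646, -1.693, -0.0]
wrist_force: [0.0, 1.0, 0.7]
finger_gap: 0.0
grip_force: 0.0
```

Request:
jog_arm --rows '[[[0,0,0],[0,0,0.003],0],[[0,0,0],[0,0,0.006],0],[[0,0,0],[0,0,0.009],0],[[0,0,0],[0,0,0.011],0],[[0,0,0],[0,0,0.013],0],[[0,0,0],[0,0,0.015],0],[[0,0,0],[0,0,0.015],0],[[0,0,0],[0,0,0.015],0],[[0,0,0],[0,0,0.015],0],[[0,0,0],[0,0,0.015],0]]'

```text
clock: 11.6
eef_pos: [0.5468, -0.0049, 0.0578]
ee_rot: [2.644, 1.692, 0.001]
wrist_force: [-6.7, -0.8, 30.1]
finger_gap: 0.002
grip_force: 15.1
```

```bash
python3 - <<'E'
from h import *
import cv2
st();print(proj('scene',manip.sense()['eef_pos']))
A=manip.read_camera('scene')
a=cv2.resize(A[190:310,290:440,::-1],None,fx=2.6,fy=2.6,interpolation=2)
b=cv2.resize(manip.read_camera('side')[140:260,240:390,::-1],None,fx=2.6,fy=2.6,interpolation=2)
cv2.imwrite('pics/c4.png',np.hstack([a,b]))
E
```

```text
t 11.6 tcp box [-0.044   0.0305  0.0578] F box [-3.5458  5.7623 30.1212] j [ 0.1211  0.8189 -0.3329  1.9139  0.531   0.4944 -1.0196]
[355.4871 270.1309]
```

View pics/c4.png

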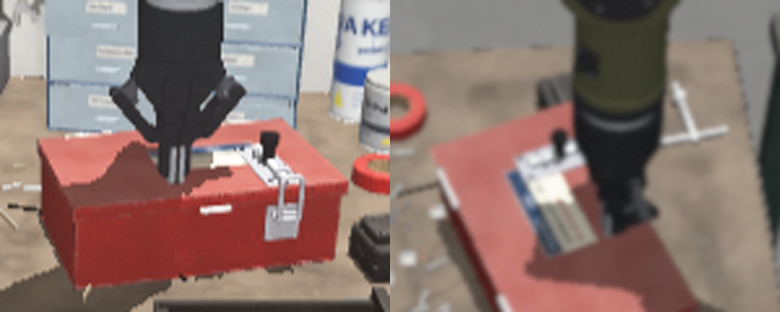

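The lid is shut: there is no gap at the front, contact is firm at 30 N, and the knob at scene (393,241) matches the predicted shut position (393.3,240.2). Contact puts the fingertip about 29 mm above the TCP reading. Next is the bolt: lift, go behind the knob, lower so the tip is at z≈0.108, then push toward the front.

Request:
jog_arm --rows '[[[0,0,0],[0,0,-0.08],0],[[0,0,0],[0,0,-0.17],0],[[0,0,0],[0.06,0.08,-0.19],0],[[0,0,0],[0.12,0.17,-0.19],0],[[0,0,0],[0.185,0.251,-0.19],0],[[0,0,0],[0.185,0.251,-0.19],0],[[0,0,0],[0.185,0.251,-0.13],0],[[0,0,0],[0.185,0.251,-0.08],0],[[0,0,0],[0.185,0.251,-0.061],0],[[0,0,0],[0.185,0.251,-0.061],0]]'

```text
clock: 12.95
eef_pos: [0.6681, 0.02, 0.0784]
ee_rot: [-2.646, -1.693, 0.002]
wrist_force: [-0.4, -0.9, 1.0]
finger_gap: 0.001
grip_force: 0.0
```

```bash
python3 - <<'E'
from h import *
import cv2
st();print(rel((-.004,-.07,.079)),rel((-.038,-.07,.079)))
a=cv2.resize(manip.read_camera('scene')[190:310,290:440,::-1],None,fx=2.6,fy=2.6,interpolation=2)
b=cv2.resize(manip.read_camera('side')[140:260,240:390,::-1],None,fx=2.6,fy=2.6,interpolation=2)
cv2.imwrite('pics/c5.png',np.hstack([a,b]))
E
```

```text
t 12.95 tcp box [ 0.0293 -0.0693  0.0784] F box [-0.9571  0.0323  1.0212] j [ 0.1095  0.9174 -0.4089  1.511   0.4514  0.8093 -0.9036]
(array([-0.0003,  0.0002, -0.0005]), array([-0.0834,  0.0019, -0.0013])) (array([-0.0003,  0.0002, -0.0005]), array([-0.1684,  0.0021, -0.0013]))
```

View pics/c5.png

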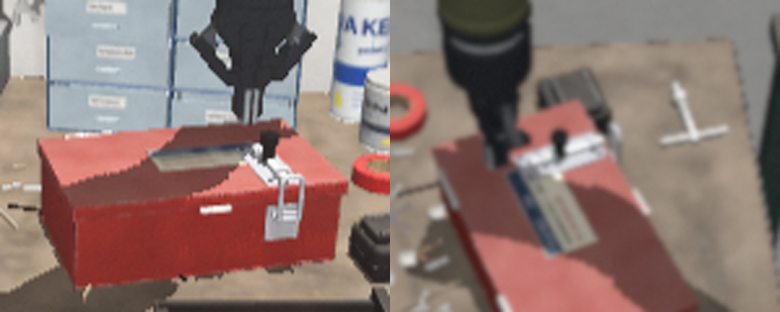

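The fingers stand behind the knob (knob at scene crop (268,135), side crop (560,135)), in line with the bolt plate and clear of the lid. Now push.

Request:
jog_arm --rows '[[[0,0,0],[-0.05,0.002,0],0],[[0,0,0],[-0.08,0.002,0],0],[[0,0,0],[-0.09,0.002,0],0],[[0,0,0],[-0.1,0.002,0],0],[[0,0,0],[-0.11,0.002,0],0],[[0,0,0],[-0.12,0.002,0],0],[[0,0,0],[-0.13,0.002,0],0],[[0,0,0],[-0.14,0.002,0],0],[[0,0,0],[-0.148,0.002,0],0],[[0,0,0],[-0.155,0.002,0],0]]'

```text
clock: 14.3
eef_pos: [0.6434, -0.0365, 0.0791]
ee_rot: [2.646, 1.693, 0.0]
wrist_force: [0.6, 1.7, 1.1]
finger_gap: -0.003
grip_force: 1.0
```

Request:
jog_arm --rows '[[[0,0,0],[-0.003,0,0],0],[[0,0,0],[-0.006,0,0],0],[[0,0,0],[-0.008,0,0],0],[[0,0,0],[-0.01,0,0],0],[[0,0,0],[-0.012,0,0],0],[[0,0,0],[-0.014,0,0],0],[[0,0,0],[-0.015,0,0],0],[[0,0,0],[-0.015,0,0],0],[[0,0,0],[-0.015,0,0],0],[[0,0,0],[-0.015,0,0],0]]'

```text
clock: 15.55
eef_pos: [0.6409, -0.0419, 0.079]
ee_rot: [2.646, 1.693, -0.0]
wrist_force: [0.5, 2.4, 1.3]
finger_gap: 0.003
grip_force: 0.8
```

```bash
python3 -c "
from h import *
st()"
```

```text
t 15.55 tcp box [-0.0383 -0.0705  0.079 ] F box [2.4003 0.5735 1.3446] j [ 0.2127  0.8872 -0.4124  1.6003  0.4711  0.7546 -0.8445]
```

Still only sliding friction (about 2.4 N); continue until the bolt meets its stop.

Request:
jog_arm --rows '[[[0,0,0],[-0.003,0,0],0],[[0,0,0],[-0.006,0,0],0],[[0,0,0],[-0.008,0,0],0],[[0,0,0],[-0.01,0,0],0],[[0,0,0],[-0.012,0,0],0],[[0,0,0],[-0.012,0,0],0],[[0,0,0],[-0.012,0,0],0],[[0,0,0],[-0.012,0,0],0],[[0,0,0],[-0.012,0,0],0],[[0,0,0],[-0.012,0,0],0]]'

```text
clock: 16.8
eef_pos: [0.6397, -0.0445, 0.0791]
ee_rot: [-2.644, -1.694, -0.004]
wrist_force: [2.0, 5.3, -0.1]
finger_gap: 0.001
grip_force: 2.7
```

```bash
python3 -c "
from h import *
st()"
```

```text
t 16.8 tcp box [-0.0412 -0.0704  0.0791] F box [ 5.6438  0.3465 -0.0779] j [ 0.2196  0.8856 -0.4144  1.6054  0.4718  0.7498 -0.8399]
```

Request:
jog_arm --rows '[[[0,0,0],[-0.003,0,0],0],[[0,0,0],[-0.006,0,0],0],[[0,0,0],[-0.009,0,0],0],[[0,0,0],[-0.012,0,0],0],[[0,0,0],[-0.012,0,0],0],[[0,0,0],[-0.012,0,0],0],[[0,0,0],[-0.012,0,0],0],[[0,0,0],[-0.012,0,0],0],[[0,0,0],[-0.012,0,0],0],[[0,0,0],[-0.012,0,0],0]]'

```text
clock: 18.05
eef_pos: [0.6397, -0.0446, 0.0793]
ee_rot: [-2.64, -1.696, -0.014]
wrist_force: [5.4, 9.6, -3.5]
finger_gap: -0.0
grip_force: 5.9
```

```bash
python3 -c "
from h import *
st()"
```

```text
t 18.05 tcp box [-0.0412 -0.0705  0.0793] F box [10.951  -0.859  -3.5093] j [ 0.2257  0.8845 -0.4187  1.6096  0.4715  0.7428 -0.8353]
```

Hard stop: no further motion at 11 N. Back off, lift away and look.

Request:
jog_arm --rows '[[[0,0,0],[0.03,0,0],0],[[0,0,0],[0.07,0,0],0],[[0,0,0],[0.07,0,-0.1],0],[[0,0,0],[0.07,0,-0.22],0],[[0,0,0],[0.07,-0.1,-0.3],0],[[0,0,0],[0.07,-0.2,-0.35],0],[[0,0,0],[0.07,-0.25,-0.35],0],[[0,0,0],[0.07,-0.25,-0.35],0],[[0,0,0],[0.07,-0.25,-0.35],0],[[0,0,0],[0.07,-0.25,-0.35],0]]'

```text
clock: 19.3
eef_pos: [0.5587, 0.016, 0.2185]
ee_rot: [2.647, 1.691, -0.001]
wrist_force: [0.4, -0.6, -0.4]
finger_gap: -0.002
grip_force: 0.0
```

```bash
python3 - <<'E'
from h import *
import cv2
st()
for x in(-.028,-.058): print(proj('scene',box((x,-.07,.122))),proj('side',box((x,-.07,.122))))
A=manip.read_camera('scene')
a=cv2.resize(A[190:310,290:440,::-1],None,fx=2.6,fy=2.6,interpolation=2)
b=cv2.resize(manip.read_camera('side')[140:260,240:390,::-1],None,fx=2.6,fy=2.6,interpolation=2)
cv2.imwrite('pics/c6.png',np.hstack([a,b]))
E
```

```text
t 19.3 tcp box [-0.02    0.0284  0.2185] F box [-0.4024 -0.6176 -0.3909] j [ 0.1847  0.6108 -0.494   1.7371  0.3595  0.8849 -0.8982]
[393.254  240.2111] [302.8842 192.6343]
[398.0549 244.937 ] [314.0818 188.8821]
```

View pics/c6.png

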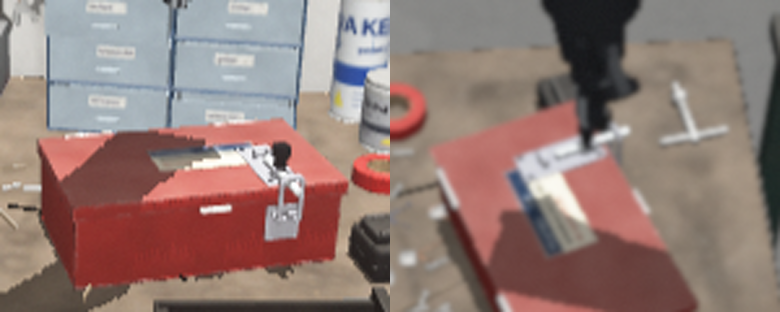

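The lid is flush, and the knob has moved to scene (398,245), which matches the predicted home position (398.1,244.9). In the side view the bolt runs out past the lid's front edge through the keeper. The arm is clear.

```bash
python3 -c "
from station import manip
print(manip.close_job())"
```

```text
the job is handed in; nothing more can be done
None
```

The lid is fully shut and the bolt was then pushed home through its keeper until it hit its stop, and the job is handed in at about 19.5 s on the robot's clock, with the arm clear and nothing picked up.

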